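# Check a test fixture's guard latch, then unload it or tag it out

## Task

Check the guard latch of the test fixture: push its red tab slowly down; a good latch clicks open before 12 N, and never push it harder than 25 N. If it clicks open, raise the clear guard by its bar handle until its prop stay drops behind the step, let it down onto the stay, and lay the hub from inside flat in the blue tray, leaving the red sign where it is. If it has not opened at 12 N, leave the guard shut with the hub inside and stand the red out-of-service sign upright on top of the guard; either way do not shift the mug, solder spool, flux bottle or screwdriver.

Things in the scene. Friction and masses are not known exactly. Their poses are not given: they have to be found in the camera images.
- fixture: Guarded bench test fixture, fixed: grey walls on an aluminium base 220 (x) x 210 (y) mm. Origin: centre of its underside; -x is its front, +y its left, z up; all fixture mm are in this frame. Wall tops at z 74. Inside, a rubber bed, top at z 31, x -84 to 96, y -88 to 88. Dark latch bracket on the front wall: x -92 to -116, y -80 to -32, up to z 68. Stay rail outside the left wall, y 96 to 109
- guard (a joint): Guard hinge, rad: 0 shut, grows as it opens, end stop 1.62. Clear panel in an aluminium frame, 188 x 192 x 7 mm, 0.16 kg; shut, it is level over fixture x -92 to 96, y -96 to 96, top at z 83.5. Once unlatched a pin lifts it to about 0.12. It falls shut unless propped. Raised past 1.50 (aim at 1.55) its stay drops in by itself; let down from there it rests on the stay, between 1.37 and 1.42
- guard_bar (a point): Middle of the black bar handle at the guard's front edge: round bar 10 mm thick, 90 mm long along the fixture's y, on an 8 mm arm at each end, with a clear gap of 35 mm between bar and guard edge. In the guard's plane, 238 mm from the hinge axis, at fixture y 34; shut, at fixture x -132, z 80, nothing under it. It can turn between fingers that pinch it along the fixture's x while the guard swings
- guard_hinge (a point): Middle of the guard's hinge axis (fixture x 106, y 0, z 80); the axis runs along the fixture's y. Fixed
- latch_tab (a point): Push point: crest of the raised rib across the red thumb tab (44 x 36 mm) at the front; at rest at fixture x -140, y -56, z 54; the tab's flat is 4 mm lower. A steel hook arm stands 30 mm behind it, up to z 92. Push straight down on it with closed fingers; it springs back
- latch: The latch: sprung rocker, red tab in front, steel hook arm behind, hooked over the guard's edge. Origin: on its pivot, 34 mm behind the push point (fixture x -106, y -56, z 52), axis along the fixture's y. At the push point: good, moves from 2 N and lets go after 5 mm at 8 to 9 N; faulty, moves only from 12 N and would let go at about 19 N. Both 1.5 N per mm; they look alike
- latch_stop: Small dark block behind the hook arm, against which the spring holds the arm at rest: with about 3 N in a good latch, about 23 N in a faulty one (no sensor shows this). Its origin is the fixture's origin
- stay_foot (a point): Centre of the yellow foot, 6 mm round, of the prop stay: a 106 mm arm hung on the guard's left edge 80 mm from the hinge. By its own weight the foot slides rearwards on the rail (foot at fixture z 59) as the guard rises, and drops over a step at fixture x 67.5 to a seat (foot at z 54.5); set, it stands against the step at x 70.5; a rear wall keeps it from going past x 75. It is not to be touched
- hub: The tested unit: grey four-port hub with a blue band, 50 (its x) x 87 (its y) x 26 (z) mm, about 90 g. Origin: centre of its underside. It lies on the bed, long side roughly along the fixture's x. Grasp across the 50 mm
- tray: Blue open tray, 170 (x) x 130 (y) x 28 mm, walls and floor 4 mm thick, fixed to the desk. Origin: centre of its underside
- sign: Red out-of-service sign: upright red plate with a white bar symbol, 10 (x) x 58 (y) mm, from 8 to 58 mm high, on a black foot 46 (x) x 64 (y) x 8 mm; 120 g, standing on the 3 mm thick cutting mat. Origin: centre of the foot's underside. Grasp the plate across its 10 mm
- mug: White spotted mug, 82 mm wide, 91 mm high, with a handle. Origin: on its underside. Bystander
- spool: Green-flanged solder spool lying flat, 58 mm across, 30 mm high. Origin: centre of its underside. Bystander
- bottle: Small standing flux bottle with white cap, 21 mm wide, 38 mm high. Origin: centre of its underside. Bystander
- driver: Red screwdriver lying on the desk, 168 mm long along its y, 20 mm thick. Origin: under its middle. Bystander

How it is judged:
On the way, in this order (a step that is already met when the one before it is completed fails the run):
1. the latch has been pushed until the guard sprang open, or to at least 10 N without opening ((value of joint guard above 0.06 rad or contact force between the fingers and latch above 10 N)), for 0.1 s.
2. good latch: the guard stands on its stay, let go; faulty latch: the sign has been picked up with the guard still shut ((((value of joint guard between 1.3 and 1.46 rad and z of stay_foot in the frame of fixture below 0.0575 m and x of stay_foot in the frame of fixture above 0.067 m) and contact force between the fingers and guard below 0.1 N) or (value of joint guard below 0.04 rad and contact force between latch and latch_stop above 8 N and height (world z) of sign above 0.03 m))), for 0.2 s.
At the end, for the whole second after the job is handed in: Good latch: guard resting on its stay (1.3 to 1.46 rad, foot behind the step), hub flat in the tray, sign not moved over 20 mm. Faulty latch: guard shut (under 0.04 rad), hub on the bed, sign upright on the guard (within 7 degrees). Hub and sign at rest (((contact force between latch and latch_stop below 8 N and (value of joint guard between 1.3 and 1.46 rad and z of stay_foot in the frame of fixture below 0.0575 m and x of stay_foot in the frame of fixture above 0.067 m) and (z of hub in the frame of tray below 0.012 m and x of hub in the frame of tray between -0.07 and 0.07 m and y of hub in the frame of tray between -0.05 and 0.05 m and angle between hub's own z axis and vertical below 0.12 rad) and linear speed of each of hub, sign below 0.02 m/s and distance of sign from where it was at the start of the episode below 0.02 m) or (contact force between latch and latch_stop above 8 N and value of joint guard below 0.04 rad and (z of sign in the frame of fixture between 0.08 and 0.092 m and x of sign in the frame of fixture between -0.085 and 0.09 m and y of sign in the frame of fixture between -0.11 and 0.11 m and angle between sign's own z axis and vertical below 0.12 rad) and linear speed of each of hub, sign below 0.02 m/s and z of hub in the frame of fixture below 0.04 m and horizontal distance between hub and fixture below 0.07 m))); the robot touches nothing.
It fails at once if the latch is pushed harder than 25 N (contact force between any of the fingers, the arm and latch above 25 N).
It fails at once if the mug is shifted by more than 25 mm (distance of mug from where it was at the start of the episode above 0.025 m).
It fails at once if the solder spool is shifted by more than 25 mm (distance of spool from where it was at the start of the episode above 0.025 m).
It fails at once if the flux bottle is shifted by more than 25 mm (distance of bottle from where it was at the start of the episode above 0.025 m).
It fails at once if the red screwdriver is shifted by more than 25 mm (distance of driver from where it was at the start of the episode above 0.025 m).
It also fails if it takes over 61 s, if anything falls off the work surface, if the arm or the gripper's body presses on something with over 40 N, if the wrist force passes 120 N, or if a joint passes its speed limit or range.

## Robot

A 7-joint arm with a two-finger parallel gripper is mounted at the origin on a cart in front of the work surface, level with it; the furniture and walls round the work are solid. World frame = base frame: x ahead of the robot, y to its left, z up, the work surface at z = 0. Lengths are in m, angles in rad, forces in N, time in s.
With the tool pointing down it reaches from about 0.4 to 0.75 m from the base axis. Payload 19.5 kg.
Tool frame: the origin (TCP) lies at the very end of the fingers, on their centre line; the grasp point (between the pads) lies 19 mm behind it (robot.grasp_offset is the distance from the TCP to the grasp point, in m); z points along the fingers, y is the line along which they close (so a half turn about z gives the same grasp; the last joint's range is limited). The gripper opens to 85 mm and grips with 20 to 120 N. Pads are 22 mm wide; open, the fingers measure 114 mm over their backs; the gripper's body (76 mm by 85 mm) begins 54 mm behind the grasp point. The pads swing forward as they close: fully open they stand 13 mm farther back than shut.
Start: joints at [1.239, 0.707, -0.028, 1.485, 0.022, 0.951, -0.075], TCP at [0.164, -0.551, 0.231] pointing down, gripper open.
Joint ranges: [-2.71, 2.71], [-0.32, 2.16], [-1.57, 1.52], [0, 2.45], [-1.46, 4.6], [0, 2.02], [-2.83, 2.83]. Speed limits (rad/s): [1.89, 1.89, 2.57, 2.57, 3.01, 3.01, 3.01].

## Interface

Orientations are given as a unit quaternion [w, x, y, z].
In Python, from plant import robot, readout, snapshot, camera_model gives the robot as it stands (robot), with the cameras as plain functions and the readings (readout).
- The arm moves only by the shell command python3 steer.py [OPENING] [FORCE], which reads ROWS from standard input. ROWS is a JSON list that holds a single list of rows (three levels of brackets), with 1 to 10 rows, each of 6 numbers: dx, dy, dz in m, then a rotation vector rx, ry, rz in rad; each row is the pose to reach, as a shift and turn from the pose commanded when the command began, along the tool's axes at that moment; what a row does not reach only later rows make up. A row lasts 1/12 s, in which the tool goes at most 0.0417 m and 0.125 rad, less where a joint would pass 70% of its speed; a pose out of reach is approached as far as the arm can. OPENING is the finger opening in m, set as the command begins (- or left out keeps the last). The fingers move at their own pace and stop on an object; FORCE is the grip in N (left out, the last holds). Time passes only in rows, so rows that do not move let the fingers close. It prints the time, the measured TCP pose, the force, the opening and the grip force at its end. Input that does not fit is refused with a message, and nothing moves.
- readout.observe(): the state, without advancing time (a new reading comes with each control period).
- snapshot(name): name is "side" or "top"; returns the picture (480x640x3 uint8, red, green, blue); there is no depth.
- camera_model(name): a dict with "intrinsics" (3x3 intrinsics, pixels), "rvec" (rotation vector, rad) and "tvec" (3), from world to camera coordinates, as OpenCV has them. Camera axes: x right, y down, z forward; pixel columns grow to the right and rows downward; lengths in m; the calibration is good to about 2 mm. A picture is of the moment at which its call begins. camera_model takes no time and is no camera call.
- robot.job_done(): hands the job in; it is judged then, once.
The state is a dict: "time": time; "qpos": joint angles; "qvel": joint speeds; "effort": joint torques, N m; "tcp_pos": TCP position; "eef_rot": TCP orientation; "ft_force": force on the tool from outside, world axes, zero at the start; "moment": the same for the moment, N m; "gripper_width": finger opening in m; "grasp_force": force on a finger pad.
Only numpy, scipy, OpenCV 4.12 (cv2) and the standard library are available. Lean on these libraries where they do the work, as an engineer would, in place of code of your own. Each camera call takes 0.05 s, during which the arm holds its last target. There are 200 camera calls.

## Working session

There is one attempt and no reset: what is moved stays moved. The work goes in short steps, Python scripts to look and compute and a shell command to move; the robot and the scene stay as the last step left them, time stands still between calls to the robot, and variables do not carry over. Pictures are saved under pics/ and viewed, at most 11 in all, crops included, and the job is handed in when it is done.

```bash
ls; mkdir -p pics
python3 - <<'E'
from plant import robot, readout, snapshot, camera_model
import cv2
for n in("top","side"):
    im=snapshot(n); cv2.imwrite(f"pics/{n}0.png",im[:,:,::-1]); print(n,camera_model(n))
o=readout.observe(); print({k:o[k] for k in("time","tcp_pos","eef_rot","ft_force","gripper_width")}, robot.grasp_offset)
E
```

```text
pics
plant.py
steer.py
top {'intrinsics': array([[436.54032146,   0.        , 309.34554681],
       [  0.        , 436.54032146, 242.78203985],
       [  0.        ,   0.        ,   1.        ]]), 'rvec': array([ 2.15050578, -2.13869863,  0.13539845]), 'tvec': array([-0.06174238,  0.52888455,  1.10579374])}
side {'intrinsics': array([[488.0354447 ,   0.        , 324.4957389 ],
       [  0.        , 488.0354447 , 238.66485127],
       [  0.        ,   0.        ,   1.        ]]), 'rvec': array([ 0.65665207, -2.57437223,  1.20744029]), 'tvec': array([0.44822017, 0.25908064, 0.79821408])}
{'time': 0.1, 'tcp_pos': array([ 0.16424975, -0.55081087,  0.23089286]), 'eef_rot': array([-4.64166050e-04,  9.89522563e-01,  1.44377549e-01, -6.74010163e-05]), 'ft_force': array([-0.32036752,  0.02131846,  0.64931054]), 'gripper_width': 0.08511694368041296} 0.0187
```

View pics/top0.png

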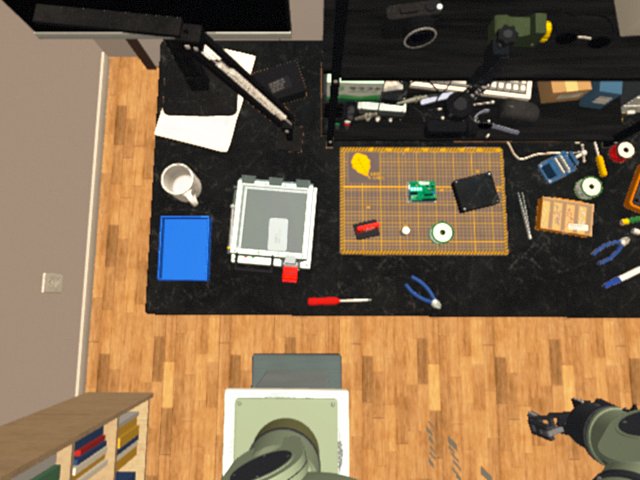

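View pics/side0.png

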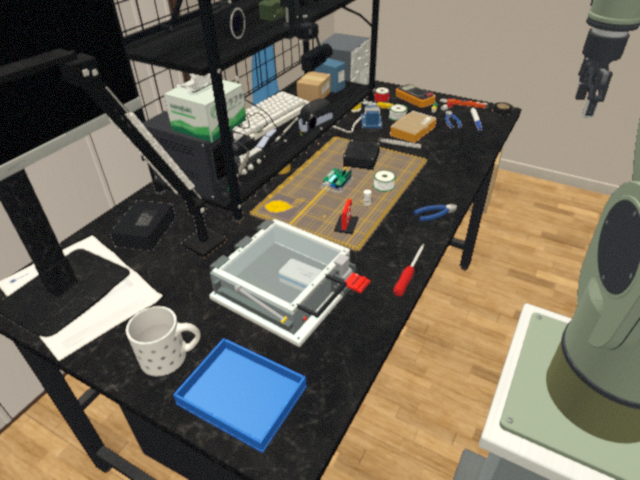

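The top view shows the fixture around (273,222) with the red tab at (290,271), hub at (278,234), tray at (184,248), sign at (367,228), mug at (180,183) and driver at (338,300). The side view confirms this layout, with the tab at (355,283) and the bar near (325,298). I'll zoom in for edges next.

```bash
cat > h.py <<'E'
import numpy as np, cv2
from plant import robot, readout, snapshot, camera_model
def cam(n):
    c=camera_model(n); R=cv2.Rodrigues(c["rvec"])[0]; return c["intrinsics"],R,np.array(c["tvec"]).ravel()
def cast(n,uv,z):
    K,R,t=cam(n); uv=np.atleast_2d(np.array(uv,float))
    d=(np.linalg.inv(K)@np.c_[uv,np.ones(len(uv))].T).T@R; o=-R.T@t
    return o+d*((z-o[2])/d[:,2])[:,None]
def proj(n,P):
    K,R,t=cam(n); return cv2.projectPoints(np.atleast_2d(np.array(P,float)),cv2.Rodrigues(R)[0],t,K,None)[0][:,0]
def tri(ua,ub):
    A=[];b=[]
    for n,u in(("top",ua),("side",ub)):
        K,R,t=cam(n); P=K@np.c_[R,t]
        for i in(0,1): r=u[i]*P[2]-P[i]; A.append(r[:3]);b.append(-r[3])
    return np.linalg.lstsq(np.array(A),np.array(b),rcond=None)[0]
def mask(im,col,roi):
    h=cv2.cvtColor(im,cv2.COLOR_RGB2HSV).astype(int); H,S,V=h[...,0],h[...,1],h[...,2]
    m={"red":((H<8)|(H>172))&(S>150)&(V>80),"blue":(H>100)&(H<125)&(S>150)&(V>80)}[col]
    k=np.zeros(m.shape,bool); x0,y0,x1,y1=roi; k[y0:y1,x0:x1]=1; return (m&k).astype(np.uint8)
def pose():
    from scipy.spatial.transform import Rotation as Ro
    o=readout.observe(); q=o["eef_rot"]; return o,Ro.from_quat([q[1],q[2],q[3],q[0]])
E
python3 - <<'E'
from h import *
t=cv2.imread("pics/top0.png")[:,:,::-1].copy(); s=cv2.imread("pics/side0.png")[:,:,::-1].copy()
for nm,im,n,col,roi,z in [("tray",t,"top","blue",(150,200,220,295),.028),("tab",t,"top","red",(270,250,305,290),.054),("sign",t,"top","red",(350,210,385,245),.061),("driver",t,"top","red",(300,290,345,310),.01),("tabS",s,"side","red",(330,265,375,300),.054),("signS",s,"side","red",(335,190,360,240),.035)]:
    m=mask(im,col,roi); p=np.argwhere(m)[:,::-1].astype(np.float32); r=cv2.minAreaRect(p); print(nm,len(p),p.mean(0),p.min(0),p.max(0)); print("  ctr",cast(n,[r[0]],z)[0].round(4)," box",cast(n,cv2.boxPoints(r),z)[:,:2].round(4).tolist())
a=cv2.resize(t[165:285,215:390,::-1],None,fx=4.5,fy=4.5,interpolation=cv2.INTER_CUBIC); cv2.imwrite("pics/c1.png",a)
b=cv2.resize(s[185:350,200:400,::-1],None,fx=3.6,fy=3.6,interpolation=cv2.INTER_CUBIC); cv2.imwrite("pics/c2.png",b)
E
```

```text
tray 3458 [184.14922 247.69664] [157. 215.] [211. 281.]
  ctr [0.5162 0.2719 0.028 ]  box [[0.4303, 0.3397], [0.6062, 0.3455], [0.6037, 0.2027], [0.4281, 0.2]]
tab 262 [289.33206 274.4733 ] [281. 266.] [297. 283.]
  ctr [ 0.445  -0.0083  0.054 ]  box [[0.426, 0.0139], [0.4674, 0.0111], [0.4641, -0.0307], [0.4228, -0.0276]]
sign 153 [367.19608 226.7255 ] [356. 222.] [379. 233.]
  ctr [ 0.5675 -0.2076  0.061 ]  box [[0.5699, -0.1753], [0.5839, -0.236], [0.5651, -0.2399], [0.5512, -0.1792]]
driver 283 [322.81625 300.68552] [307. 296.] [339. 305.]
  ctr [ 0.3799 -0.0953  0.01  ]  box [[0.3914, -0.0532], [0.3919, -0.1374], [0.3685, -0.1373], [0.368, -0.0534]]
tabS 339 [357.2537  282.42477] [345. 273.] [370. 293.]
  ctr [ 0.4419 -0.0033  0.054 ]  box [[0.4636, 0.0128], [0.4632, -0.0356], [0.4201, -0.0194], [0.4219, 0.0271]]
signS 193 [345.2798  214.78238] [341. 199.] [351. 230.]
  ctr [ 0.5707 -0.2079  0.035 ]  box [[0.5554, -0.1512], [0.6077, -0.2611], [0.5873, -0.2694], [0.5367, -0.159]]
```

View pics/c1.png

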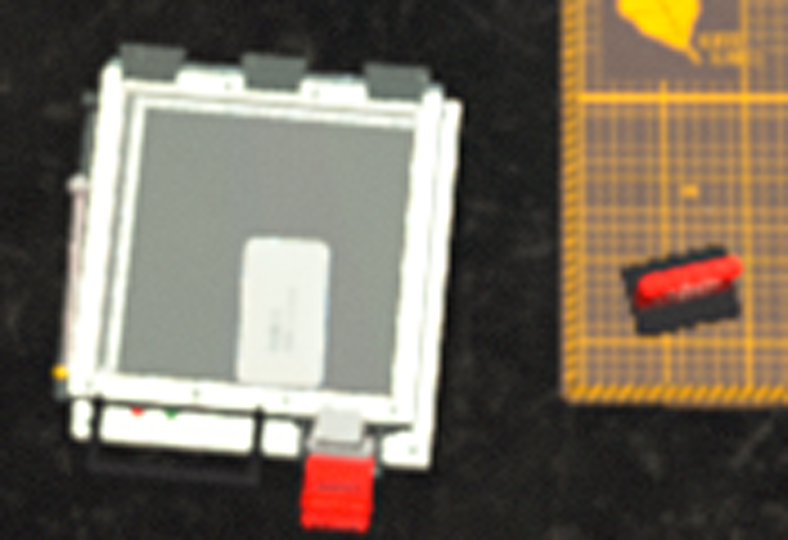

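View pics/c2.png

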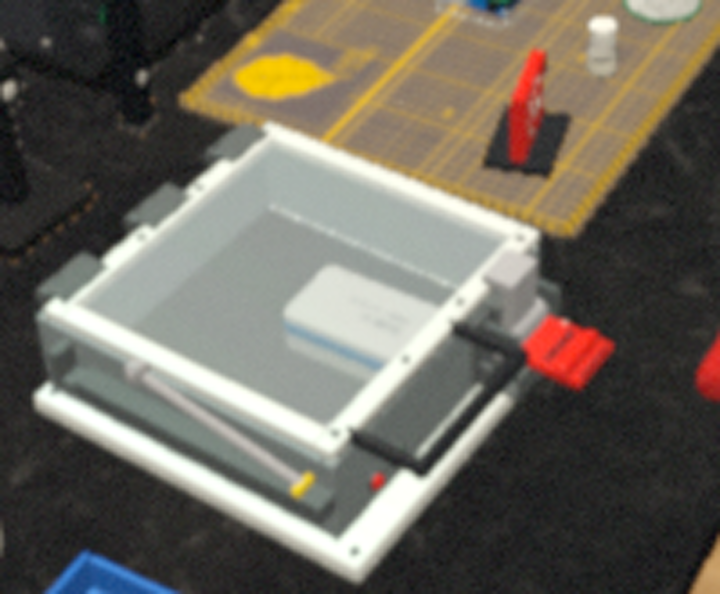

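The crops show the shut guard and the black bar, with top-crop ends (92,470)-(258,480). The guard corners are near (107,68), (70,395), (440,90) and (410,425). The sign plate is a red strip on its foot at (685,285). I'll triangulate these points next.

Run:
```python
from h import *
np.set_printoptions(precision=4,suppress=True)
T=lambda x,y:(215+x/4.5,165+y/4.5); S=lambda x,y:(200+x/3.6,185+y/3.6)
for n in("top","side"):
    K,R,t=cam(n); print(n,-R.T@t)
for nm,a,b in [("gFL",T(70,395),S(335,457)),("gBL",T(107,68),S(50,305)),("gBR",T(440,88),S(270,127)),("gFR",T(410,425),S(538,238)),("barL",T(92,470),S(425,468)),("barR",T(258,480),S(515,355)),("tab",T(336,490),S(570,350)),("hubtopBL",T(245,238),S(330,268)),("foot",T(60,372),S(302,485))]:
    p=tri(a,b); print(nm,p,(proj("top",p)[0]-a).round(1))
print(cast("top",[T(80,440),T(430,465),T(460,100)],0.012))
print("sign foot",cast("top",[T(622,268),T(722,248),T(740,315),T(637,333)],.011))
print("hub",cast("top",[T(245,238),T(328,240),T(323,387),T(238,382)],.057))
```

```text
top [ 0.3724 -0.0726  1.1672]
side [0.1674 0.6069 0.7133]
gFL [0.4968 0.1385 0.0792] [0.  0.1]
gBL [0.6833 0.1221 0.0829] [0.2 0.3]
gBR [ 0.6727 -0.0682  0.0761] [0.4 0.8]
gFR [ 0.4821 -0.0512  0.0788] [-0.1 -0.4]
barL [0.4549 0.1248 0.0802] [0.  0.1]
barR [0.4519 0.0335 0.0767] [-0.3 -0.7]
tab [ 0.4445 -0.0098  0.0469] [0.3 0.9]
hubtopBL [0.5732 0.0364 0.0904] [1.8 4.4]
foot [0.5115 0.1479 0.0607] [0.1 0.3]
[[ 0.4779  0.1448  0.012 ]
 [ 0.4642 -0.0622  0.012 ]
 [ 0.6852 -0.079   0.012 ]]
sign foot [[ 0.5827 -0.1761  0.011 ]
 [ 0.5951 -0.2359  0.011 ]
 [ 0.5546 -0.246   0.011 ]
 [ 0.5435 -0.1847  0.011 ]]
hub [[ 0.5909  0.0447  0.057 ]
 [ 0.59   -0.0031  0.057 ]
 [ 0.5048 -0.0014  0.057 ]
 [ 0.5074  0.0471  0.057 ]]
```

```bash
cat >> h.py <<'E'
FY=-0.088; FO=np.array([.5817,.0354,0.])
def fx(x,y,z):
    c,s=np.cos(FY),np.sin(FY); return FO+np.array([c*x-s*y,s*x+c*y,z*1000])/1000 if 0 else FO+np.array([c*x-s*y,s*x+c*y,z])/1000
def go(P,yaw):
    """shift in tool axes to world P with tool down and tool x at world yaw (mod pi)"""
    from scipy.spatial.transform import Rotation as Ro
    o,R=pose(); M=R.as_matrix(); d=M.T@(np.array(P)-o["tcp_pos"])
    y0=np.arctan2(M[1,0],M[0,0]); dy=(yaw-y0+np.pi/2)%np.pi-np.pi/2
    W=Ro.from_euler("z",y0+dy).as_matrix()@np.diag([1.,-1,-1])
    print("tcp",o["tcp_pos"].round(4),"yaw",round(y0,3),"shift",d.round(4),"rot",Ro.from_matrix(M.T@W).as_rotvec().round(3),"F",o["ft_force"].round(2),"q7",round(o["qpos"][6],2),"t",o["time"])
E
python3 - <<'E'
from h import *
go(fx(-140,-56,100),FY+np.pi/2)
print(fx(-140,-56,54),fx(-132,34,80))
E
echo '[[[0.417,-0.442,0.05,0,0,-1.19],[0.417,-0.442,0.05,0,0,-1.19],[0.417,-0.442,0.05,0,0,-1.19],[0.417,-0.442,0.05,0,0,-1.19],[0.417,-0.442,0.05,0,0,-1.19],[0.417,-0.442,0.05,0,0,-1.19],[0.417,-0.442,0.05,0,0,-1.19],[0.417,-0.442,0.05,0,0,-1.19],[0.417,-0.442,0.05,0,0,-1.19],[0.417,-0.442,0.05,0,0,-1.19]]]' | python3 steer.py 0
python3 -c "
from h import *
go(fx(-140,-56,85),FY+np.pi/2)"
```

```text
tcp [ 0.1642 -0.5508  0.2309] yaw 0.29 shift [ 0.4168 -0.442   0.1313] rot [-1.000e-03 -1.000e-03 -1.193e+00] F [-0.32  0.02  0.65] q7 -0.08 t 0.1
[ 0.43732009 -0.0080792   0.054     ] [0.45319891 0.08086945 0.08      ]
time: 0.93
tcp_pos: [0.3514, -0.1783, 0.197]
eef_rot: [-0.0, 0.736, 0.677, 0.0]
ft_force: [2.4, -0.6, -0.6]
gripper_width: -0.0
grasp_force: 0.0
tcp [ 0.3514 -0.1783  0.197 ] yaw 1.487 shift [0.1768 0.0713 0.112 ] rot [-0.    -0.     0.004] F [ 2.42 -0.58 -0.62] q7 -0.02 t 0.9333
```

```bash
echo '[[[0.177,0.071,0.07,0,0,0],[0.177,0.071,0.07,0,0,0],[0.177,0.071,0.07,0,0,0],[0.177,0.071,0.112,0,0,0],[0.177,0.071,0.112,0,0,0],[0.177,0.071,0.112,0,0,0],[0.177,0.071,0.112,0,0,0],[0.177,0.071,0.112,0,0,0]]]' | python3 steer.py
python3 -c "
from h import *
go(fx(-140,-56,57),FY+np.pi/2)"
```

```text
time: 1.6
tcp_pos: [0.4374, -0.0097, 0.0845]
eef_rot: [-0.001, 0.738, 0.675, -0.001]
ft_force: [-1.5, -1.4, 0.1]
gripper_width: 0.0001
grasp_force: 0.0
tcp [ 0.4374 -0.0097  0.0845] yaw 1.482 shift [ 0.0016 -0.0002  0.0275] rot [-0.002  0.    -0.001] F [-1.45 -1.44  0.13] q7 -0.43 t 1.6
```

```bash
echo '[[[0.001,0,0.015,0,0,0],[0.001,0,0.026,0,0,0],[0.001,0,0.026,0,0,0],[0.001,0,0.026,0,0,0]]]' | python3 steer.py; echo '[[[0,0,0.001,0,0,0],[0,0,0.002,0,0,0],[0,0,0.003,0,0,0],[0,0,0.004,0,0,0],[0,0,0.004,0,0,0],[0,0,0.004,0,0,0]]]' | python3 steer.py
```

```text
time: 1.93
tcp_pos: [0.4377, -0.0102, 0.0597]
eef_rot: [-0.0, 0.739, 0.674, -0.0]
ft_force: [-0.5, 0.0, 0.5]
gripper_width: -0.0001
grasp_force: 0.0
time: 2.43
tcp_pos: [0.4379, -0.0093, 0.0552]
eef_rot: [-0.0, 0.739, 0.674, -0.0]
ft_force: [-0.3, 0.0, -0.3]
gripper_width: 0.0002
grasp_force: 0.0
```

```bash
echo '[[[0,0,0.001,0,0,0],[0,0,0.001,0,0,0],[0,0,0.001,0,0,0]]]' | python3 steer.py|grep -E "tcp|ft"; echo '[[[0,0,0.001,0,0,0],[0,0,0.001,0,0,0],[0,0,0.001,0,0,0]]]' | python3 steer.py|grep -E "tcp|ft"
```

```text
tcp_pos: [0.438, -0.0093, 0.0541]
ft_force: [0.3, 0.2, 0.7]
tcp_pos: [0.438, -0.0093, 0.0531]
ft_force: [0.2, 0.7, 2.1]
```

```bash
for i in 1; do echo '[[[0,0,0.001,0,0,0],[0,0,0.001,0,0,0],[0,0,0.001,0,0,0]]]' | python3 steer.py|grep -E "tcp|ft"; done
```

```text
tcp_pos: [0.438, -0.0093, 0.0521]
ft_force: [-0.4, -0.6, 3.8]
```

```bash
echo '[[[0,0,0.0005,0,0,0],[0,0,0.0005,0,0,0],[0,0,0.0005,0,0,0]]]' | python3 steer.py|grep -E "tcp|ft"
```

```text
tcp_pos: [0.438, -0.0093, 0.0517]
ft_force: [-0.9, 0.6, 4.9]
```

```bash
echo '[[[0,0,0.001,0,0,0],[0,0,0.001,0,0,0],[0,0,0.001,0,0,0]]]' | python3 steer.py|grep -E "tcp|ft"
```

```text
tcp_pos: [0.438, -0.0093, 0.0507]
ft_force: [-0.3, -1.3, 5.4]
```

```bash
echo '[[[0,0,0.001,0,0,0],[0,0,0.001,0,0,0],[0,0,0.001,0,0,0]]]' | python3 steer.py|grep -E "tcp|ft"
```

```text
tcp_pos: [0.438, -0.0093, 0.0497]
ft_force: [-0.6, -1.0, 8.0]
```

```bash
echo '[[[0,0,0.001,0,0,0],[0,0,0.001,0,0,0],[0,0,0.001,0,0,0]]]' | python3 steer.py|grep -E "tcp|ft"
```

```text
tcp_pos: [0.4381, -0.0093, 0.0488]
ft_force: [0.6, -0.4, 10.5]
```

Run:
```python
from h import *
s=snapshot("side"); o=readout.observe(); print(o["ft_force"],o["tcp_pos"],o["time"])
cv2.imwrite("pics/c3.png",cv2.resize(s[185:350,200:400,::-1],None,fx=3.6,fy=3.6,interpolation=cv2.INTER_CUBIC))
```

```text
[-0.06474289 -0.1485505  10.7006415 ] [ 0.43810992 -0.00928888  0.04880405] 4.2333
```

View pics/c3.png

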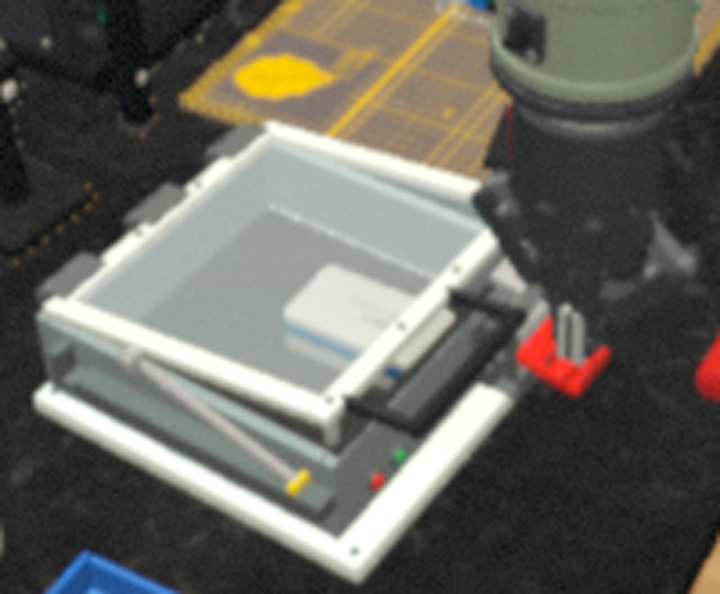

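The guard has sprung open: its front edge is raised, the bar now runs from (430,420) to (515,335), and a green lamp shows. So the latch is good. Next I go up and over to the bar.

```bash
echo '[[[0,0,-0.03,0,0,0],[0,0,-0.07,0,0,0],[0,0,-0.1,0,0,0],[0,0,-0.1,0,0,0]]]' | python3 steer.py 0.034 | grep tcp
python3 -c "
from h import *
go(fx(-130.3,34,145),FY+np.pi/2)"
```

```text
tcp_pos: [0.4393, -0.0094, 0.153]
tcp [ 0.4393 -0.0094  0.153 ] yaw 1.479 shift [0.0912 0.0072 0.0081] rot [ 0.006 -0.001 -0.004] F [ 0.23 -0.47 -0.87] q7 -0.41 t 4.5667
```

```bash
echo '[[[0.04,0.003,0,0,0,0],[0.08,0.007,0,0,0,0],[0.091,0.007,0,0,0,0],[0.091,0.007,0,0,0,0],[0.091,0.007,0,0,0,0]]]' | python3 steer.py 0.034 | grep -E "tcp|wid"
python3 - <<'E'
from h import *
go(fx(-130.3,34,89.5),FY+np.pi/2)
t=snapshot("top");s=snapshot("side")
a=cv2.resize(t[165:285,215:390,::-1],None,fx=3,fy=3);b=cv2.resize(s[150:350,200:400,::-1],None,fx=1.8,fy=1.8)
cv2.imwrite("pics/c4.png",np.hstack([b,a]))if a.shape[0]==b.shape[0] else print(a.shape,b.shape)
E
```

```text
tcp_pos: [0.453, 0.0811, 0.1484]
gripper_width: 0.034
tcp [0.453  0.0811 0.1484] yaw 1.481 shift [-0.0002  0.0019  0.0589] rot [-0.     0.    -0.002] F [-0.27 -0.61  0.35] q7 -0.55 t 4.9833
```

View pics/c4.png

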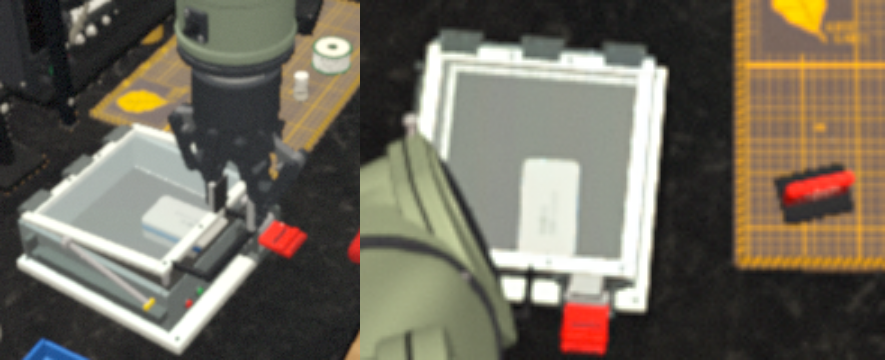

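The guard is up on its pin. The open fingers, at (215,205) and (250,225) in the left half, straddle the bar near (240,235). I go straight down and pinch.

```bash
echo '[[[0,0.002,0.02,0,0,0],[0,0.002,0.04,0,0,0],[0,0.002,0.057,0,0,0],[0,0.002,0.057,0,0,0],[0,0.002,0.057,0,0,0]]]' | python3 steer.py | grep -E "tcp|ft"; echo '[[[0,0,0,0,0,0],[0,0,0,0,0,0],[0,0,0,0,0,0],[0,0,0,0,0,0],[0,0,0,0,0,0],[0,0,0,0,0,0]]]' | python3 steer.py 0 30
```

```text
tcp_pos: [0.4549, 0.0798, 0.0916]
ft_force: [0.3, -1.1, 0.1]
time: 6.0
tcp_pos: [0.4544, 0.0803, 0.0923]
eef_rot: [-0.0, 0.739, 0.674, -0.001]
ft_force: [-6.7, 1.4, 1.7]
gripper_width: 0.0087
grasp_force: 29.7
```

```bash
cat >> h.py <<'E'
def bar(th,pt,ph):
    "rows from grip-pose (bar at guard angle th[0], tilt ph[0]) to others"
    from scipy.spatial.transform import Rotation as Ro
    o,R=pose(); ax=np.array([-np.sin(FY),np.cos(FY),0]); xf=np.array([np.cos(FY),np.sin(FY),0]); g=robot.grasp_offset
    B=lambda t:-.238*np.cos(t)*xf+np.array([0,0,.238*np.sin(t)])
    for t,p in zip(pt,ph):
        Q=Ro.from_rotvec(-p*ax)*R; d=B(t)-B(th)+g*(Q.apply([0,0,1])-R.apply([0,0,1]))
        print(t,R.inv().apply(d).round(3),(R.inv()*Q).as_rotvec().round(2))
E
python3 -c "
from h import *
bar(.12,[.2,.3,.4,.5,.6,.7,.8,.9,1.0],[.0,.05,.1,.15,.2,.25,.3,.35,.4])"
```

```text
0.2 [ 0.     0.003 -0.019] [0. 0. 0.]
0.3 [ 0.     0.01  -0.042] [-0.05  0.    0.  ]
0.4 [ 0.     0.019 -0.064] [-0.1  0.   0. ]
0.5 [ 0.     0.03  -0.086] [-0.15  0.    0.  ]
0.6 [ 0.     0.043 -0.106] [-0.2  0.   0. ]
0.7 [ 0.     0.059 -0.125] [-0.25  0.    0.  ]
0.8 [ 0.     0.076 -0.143] [-0.3  0.   0. ]
0.9 [ 0.     0.095 -0.159] [-0.35  0.    0.  ]
1.0 [ 0.     0.115 -0.173] [-0.4  0.   0. ]
```

```bash
echo '[[[0,0.003,-0.019,0,0,0],[0,0.01,-0.042,-0.05,0,0],[0,0.019,-0.064,-0.1,0,0],[0,0.03,-0.086,-0.15,0,0],[0,0.043,-0.106,-0.2,0,0],[0,0.059,-0.125,-0.25,0,0],[0,0.076,-0.143,-0.3,0,0],[0,0.095,-0.159,-0.35,0,0],[0,0.115,-0.173,-0.4,0,0],[0,0.115,-0.173,-0.4,0,0]]]' | python3 steer.py
python3 -c "
from h import *
bar(1.0,[1.1,1.2,1.3,1.4,1.5,1.55,1.57],[.05,.1,.1,.1,.1,.1,.1])"
```

```text
time: 6.83
tcp_pos: [0.5721, 0.0707, 0.2683]
eef_rot: [0.149, 0.723, 0.66, 0.138]
ft_force: [-9.6, 2.8, 23.9]
gripper_width: 0.0087
grasp_force: 33.2
1.1 [ 0.     0.025 -0.003] [-0.05  0.   -0.  ]
1.2 [ 0.     0.049 -0.003] [-0.1  0.  -0. ]
1.3 [ 0.     0.073 -0.001] [-0.1  0.  -0. ]
1.4 [0.    0.096 0.003] [-0.1  0.  -0. ]
1.5 [0.    0.119 0.01 ] [-0.1  0.  -0. ]
1.55 [0.    0.13  0.014] [-0.1  0.  -0. ]
1.57 [0.    0.135 0.016] [-0.1  0.  -0. ]
```

```bash
echo '[[[0,0,-0.002,0,0,0],[0,0,-0.003,0,0,0],[0,0,-0.003,0,0,0]]]' | python3 steer.py | grep -E "tcp|ft"
python3 -c "
from h import *
o,R=pose();p=o['tcp_pos']-.0187*R.apply([0,0,1]); c,s=np.cos(FY),np.sin(FY);d=p-FO;print(c*d[0]+s*d[1],-s*d[0]+c*d[1],d[2])"
```

```text
tcp_pos: [0.5698, 0.0704, 0.2684]
ft_force: [18.5, 0.7, -14.3]
-0.022247376419223724 0.033825180192941444 0.2856456028156694
```

```bash
echo '[[[0,0,0.001,0,0,0],[0,0,0.0015,0,0,0],[0,0,0.0015,0,0,0]]]' | python3 steer.py | grep -E "tcp|ft"
python3 -c "
from h import *
bar(1.0,[1.1,1.2,1.3,1.4,1.5,1.55,1.57],[.05,.1,.1,.1,.1,.1,.1])"
```

```text
tcp_pos: [0.5703, 0.0705, 0.2683]
ft_force: [1.7, 1.5, 11.8]
1.1 [ 0.     0.025 -0.003] [-0.05  0.   -0.  ]
1.2 [ 0.     0.049 -0.003] [-0.1  0.  -0. ]
1.3 [ 0.     0.073 -0.001] [-0.1  0.  -0. ]
1.4 [0.    0.096 0.003] [-0.1  0.  -0. ]
1.5 [0.    0.119 0.01 ] [-0.1  0.  -0. ]
1.55 [0.    0.13  0.014] [-0.1  0.  -0. ]
1.57 [0.    0.135 0.016] [-0.1  0.  -0. ]
```

```bash
echo '[[[0,0.025,-0.003,-0.05,0,0],[0,0.049,-0.003,-0.1,0,0],[0,0.073,-0.001,-0.1,0,0],[0,0.096,0.002,-0.1,0,0],[0,0.096,0.002,-0.1,0,0],[0,0.096,0.002,-0.1,0,0]]]' | python3 steer.py | grep -E "tcp|ft"
python3 -c "
from h import *
o,R=pose();p=o['tcp_pos']-.0187*R.apply([0,0,1]); c,s=np.cos(FY),np.sin(FY);d=p-FO;print(c*d[0]+s*d[1],-s*d[0]+c*d[1],d[2],o['qpos'].round(2))
print(np.arctan2(d[2]-.08,.106-(c*d[0]+s*d[1])))
bar(1.4,[1.48,1.52,1.56],[0,0,0])"
```

```text
tcp_pos: [0.6588, 0.0628, 0.3025]
ft_force: [3.4, 5.7, -2.8]
0.06536004273559516 0.03404071956685705 0.31892872866742944 [-0.21  0.58  0.    1.64  0.32  0.46 -0.55]
1.4023163811124164
1.48 [0.    0.018 0.007] [0. 0. 0.]
1.52 [0.    0.026 0.011] [0. 0. 0.]
1.56 [0.    0.035 0.015] [0. 0. 0.]
```

```bash
echo '[[[0,0.009,0.003,0,0,0],[0,0.018,0.007,0,0,0],[0,0.026,0.011,0,0,0],[0,0.034,0.014,0,0,0],[0,0.034,0.014,0,0,0],[0,0.034,0.014,0,0,0],[0,0.034,0.014,0,0,0]]]' | python3 steer.py | grep -E "tcp|ft"
python3 - <<'E'
from h import *
o,R=pose();p=o['tcp_pos']-.0187*R.apply([0,0,1]); c,s=np.cos(FY),np.sin(FY);d=p-FO
print(np.arctan2(d[2]-.08,.106-(c*d[0]+s*d[1])))
im=snapshot("side"); cv2.imwrite("pics/c5.png",cv2.resize(im[150:350,180:400,::-1],None,fx=3,fy=3,interpolation=cv2.INTER_CUBIC))
h=cv2.cvtColor(im,cv2.COLOR_RGB2HSV); m=cv2.inRange(h,(22,150,120),(34,255,255)); m[:220]=0;m[:,:200]=0;m[:,330:]=0
p=np.argwhere(m>0)[:,::-1]; print(len(p),p.mean(0)); print("expected foot px",proj("side",[fx(x,102,z) for x,z in((60,59),(70.5,54.5),(75,54.5))]))
E
```

```text
tcp_pos: [0.6938, 0.0599, 0.3057]
ft_force: [0.6, 6.0, -7.2]
1.5482072174736303
26 [266.5        248.46153846]
expected foot px [[226.02077316 287.63830156]
 [222.25273518 287.14284054]
 [220.50731198 286.21536027]]
```

View pics/c5.png

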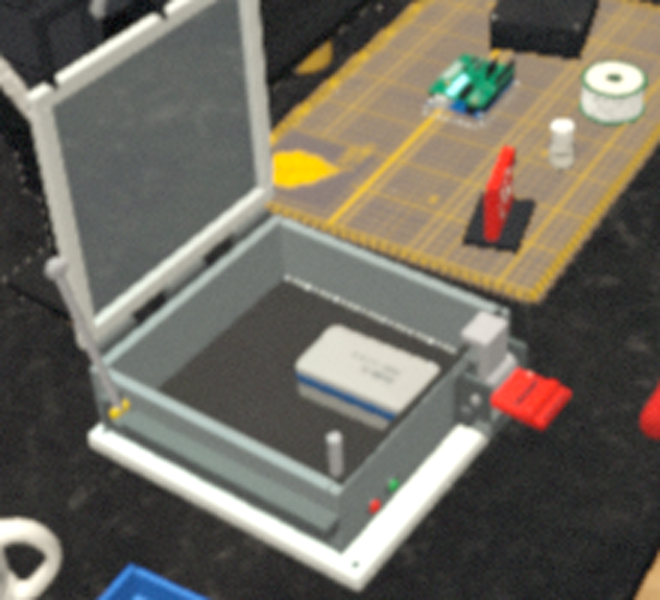

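The guard is up and the stay foot, at crop (118,410) = px (219,287), sits in the seat behind the step. I let it down.

```bash
echo '[[[0,-0.008,-0.004,0,0,0],[0,-0.016,-0.007,0,0,0],[0,-0.024,-0.011,0,0,0],[0,-0.029,-0.0125,0,0,0],[0,-0.029,-0.0125,0,0,0],[0,-0.029,-0.0125,0,0,0]]]' | python3 steer.py | grep -E "tcp|ft"; echo '[[[0,-0.002,-0.0005,0,0,0],[0,-0.002,-0.0005,0,0,0],[0,-0.002,-0.0005,0,0,0]]]' | python3 steer.py | grep -E "tcp|ft"
```

```text
tcp_pos: [0.6632, 0.0622, 0.3035]
ft_force: [1.1, 5.1, -0.8]
tcp_pos: [0.6617, 0.0624, 0.3032]
ft_force: [0.6, 5.1, 0.9]
```

```bash
echo '[[[0,-0.002,-0.0005,0,0,0],[0,-0.002,-0.0005,0,0,0],[0,-0.002,-0.0005,0,0,0]]]' | python3 steer.py | grep -E "tcp|ft";echo '[[[0,-0.002,-0.0004,0,0,0],[0,-0.002,-0.0004,0,0,0],[0,-0.002,-0.0004,0,0,0]]]' | python3 steer.py | grep -E "tcp|ft"
```

```text
tcp_pos: [0.6599, 0.0625, 0.303]
ft_force: [0.1, 6.4, 3.0]
tcp_pos: [0.6579, 0.0626, 0.3023]
ft_force: [0.0, 6.5, 4.3]
```

```bash
echo '[[[0,-0.002,-0.0004,0,0,0],[0,-0.004,-0.0008,0,0,0],[0,-0.004,-0.0008,0,0,0]]]' | python3 steer.py | grep -E "tcp|ft";echo '[[[0,-0.001,-0.0002,0,0,0],[0,-0.002,-0.0004,0,0,0],[0,-0.002,-0.0004,0,0,0]]]' | python3 steer.py | grep -E "tcp|ft"
```

```text
tcp_pos: [0.6543, 0.0629, 0.3017]
ft_force: [-0.0, 4.9, 8.7]
tcp_pos: [0.6527, 0.0629, 0.3014]
ft_force: [-0.1, 4.6, 10.5]
```

```bash
echo '[[[0,-0.002,-0.0004,0,0,0],[0,-0.002,-0.0004,0,0,0]]]' | python3 steer.py | grep -E "tcp|ft"; echo '[[[0,0,0,0,0,0],[0,0,0,0,0,0],[0,0,0,0,0,0]]]' | python3 steer.py 0.036| grep -E "tcp|ft|wid"
python3 - <<'E'
from h import *
im=snapshot("side"); cv2.imwrite("pics/c6.png",cv2.resize(im[20:350,150:400,::-1],None,fx=1.8,fy=1.8,interpolation=cv2.INTER_CUBIC))
o,R=pose();p=o['tcp_pos']-.0187*R.apply([0,0,1]); c,s=np.cos(FY),np.sin(FY);d=p-FO
print(np.arctan2(d[2]-.08,.106-(c*d[0]+s*d[1])),R.as_matrix()[:,2])
for t in(1.37,1.4,1.42): print(t,proj("side",[fx(106-238*np.cos(t),y,80+238*np.sin(t)) for y in(79,-11)]).round(1).tolist(),proj("side",[fx(106-198*np.cos(t),y,80+198*np.sin(t)) for y in(96,)]).round(1).tolist())
E
```

```text
tcp_pos: [0.6509, 0.063, 0.3011]
ft_force: [0.7, 4.0, 14.2]
tcp_pos: [0.6494, 0.0623, 0.2987]
ft_force: [-0.6, 0.5, -0.8]
gripper_width: 0.036
1.361542219574993 [ 0.47711214 -0.04402614 -0.87773897]
1.37 [[214.2, 165.6], [251.4, 142.3]] [[207.0, 189.8]]
1.4 [[210.8, 163.6], [248.2, 140.5]] [[204.2, 188.1]]
1.42 [[208.6, 162.3], [246.1, 139.4]] [[202.4, 187.1]]
```

View pics/c6.png

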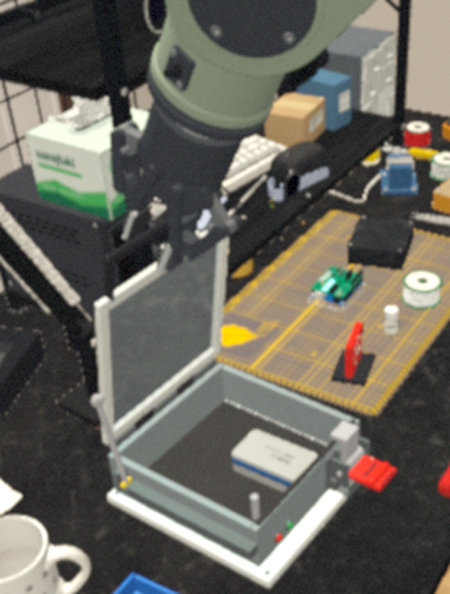

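The guard rests on its stay: its top-left corner at px (204,187) matches about 1.40 rad, and the bar is free between the open fingers. I retract along the tool axis.

```bash
echo '[[[0,0.006,0,0,0,0],[0,0.006,-0.02,0,0,0],[0,0.006,-0.05,0,0,0],[0,0.006,-0.09,0,0,0],[0,0.0,-0.12,0,0,0],[0,0.0,-0.12,0,0,0]]]' | python3 steer.py | grep -E "tcp|ft"
python3 - <<'E'
from h import *
go([.53,.02,.25],-.024)
t=snapshot("top")
s=snapshot("side"); cv2.imwrite("pics/s7.png",s[:,:,::-1]); cv2.imwrite("pics/t7.png",t[:,:,::-1])
# blue band / hub top in side view
h=cv2.cvtColor(s,cv2.COLOR_RGB2HSV); m=cv2.inRange(h,(100,120,60),(125,255,255)); m[:250]=0; m[300:]=0; m[:,:270]=0;m[:,340:]=0
p=np.argwhere(m>0)[:,::-1]; print(len(p),p.min(0),p.max(0))
g=cv2.cvtColor(s,cv2.COLOR_RGB2GRAY); r=((g>165)).astype(np.uint8); r[:255]=0;r[290:]=0;r[:,:275]=0;r[:,330:]=0
n,l,st,ce=cv2.connectedComponentsWithStats(r); i=1+st[1:,4].argmax(); q=np.argwhere(l==i)[:,::-1].astype(np.float32); print(st[i],ce[i]); rr=cv2.approxPolyDP(cv2.convexHull(q),3,True)[:,0]; print(rr,cast("side",rr,.057)[:,:2].round(4).tolist(), cast("side",[ce[i]],.057)[0])
E
```

```text
tcp_pos: [0.5911, 0.0684, 0.4094]
ft_force: [-0.0, -0.1, 1.4]
tcp [0.5911 0.0684 0.4094] yaw 1.48 shift [-0.0541 -0.1266  0.1119] rot [ 0.404 -0.382  1.469] F [-0.   -0.05  1.44] q7 -0.53 t 11.1833
36 [280 276] [310 288]
[279 259  47  28 735] [301.88435374 272.27755102]
[[325. 273.]
 [310. 286.]
 [279. 270.]
 [294. 259.]] [[0.5065, 0.0068], [0.5143, 0.0513], [0.5901, 0.0421], [0.5812, 0.0006]] [0.54722437 0.02635561 0.057     ]
```

```bash
echo '[[[-0.054,-0.127,0.112,0.404,-0.382,1.45],[-0.054,-0.127,0.112,0.404,-0.382,1.45],[-0.054,-0.127,0.112,0.404,-0.382,1.45],[-0.054,-0.127,0.112,0.404,-0.382,1.45],[-0.054,-0.127,0.112,0.404,-0.382,1.45],[-0.054,-0.127,0.112,0.404,-0.382,1.45],[-0.054,-0.127,0.112,0.404,-0.382,1.45],[-0.054,-0.127,0.112,0.404,-0.382,1.45],[-0.054,-0.127,0.112,0.404,-0.382,1.45],[-0.054,-0.127,0.112,0.404,-0.382,1.45]]]' | python3 steer.py 0.072| grep -E "tcp|ft"
python3 -c "
from h import *
go([.548,.0235,.15],-.05)"
```

```text
tcp_pos: [0.5299, 0.0196, 0.2436]
ft_force: [-0.4, -0.3, 0.2]
tcp [0.5299 0.0196 0.2436] yaw 0.274 shift [ 0.0138 -0.0074  0.0941] rot [ 0.082 -0.064  0.322] F [-0.4  -0.25  0.16] q7 -1.33 t 12.1167
```

```bash
echo '[[[0.014,-0.007,0.03,0.082,-0.064,0.322],[0.014,-0.007,0.06,0.082,-0.064,0.322],[0.014,-0.007,0.094,0.082,-0.064,0.322],[0.014,-0.007,0.094,0.082,-0.064,0.322],[0.014,-0.007,0.094,0.082,-0.064,0.322],[0.014,-0.007,0.094,0.082,-0.064,0.322]]]' | python3 steer.py 0.072| grep -E "tcp|ft"
python3 -c "
from h import *
go([.548,.0235,.036],-.05)
im=snapshot('side');cv2.imwrite('pics/c8.png',cv2.resize(im[150:350,200:400,::-1],None,fx=3,fy=3))"
```

```text
tcp_pos: [0.5487, 0.0231, 0.1525]
ft_force: [0.0, 0.2, 0.6]
tcp [0.5487 0.0231 0.1525] yaw -0.042 shift [-0.0013 -0.0005  0.1165] rot [ 0.001 -0.005  0.008] F [0.03 0.17 0.55] q7 -1.47 t 12.6167
```

View pics/c8.png

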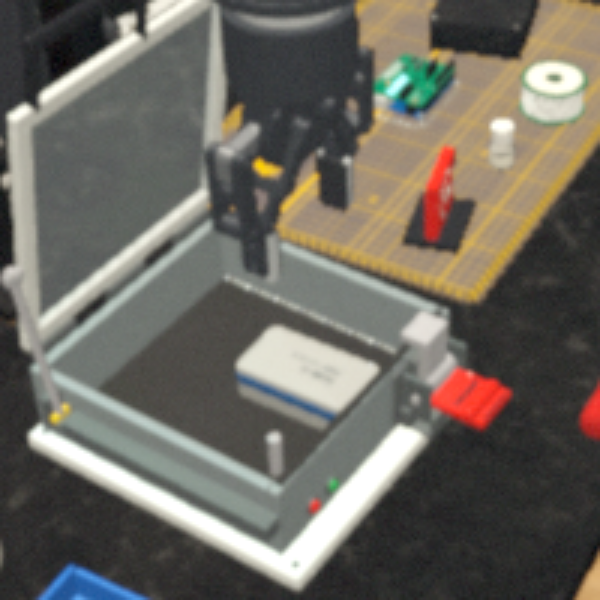

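The guard stays propped. The open fingers, at (255,250) and (335,190), are above the hub at (305,365), aligned with it and clear of the walls. I descend and grip.

```bash
echo '[[[0,0,0.035,0,-0.005,0],[0,0,0.07,0,-0.005,0],[-0.001,0,0.085,0,-0.005,0],[-0.001,0,0.1,0,-0.005,0],[-0.001,0,0.113,0,-0.005,0],[-0.001,0,0.115,0,-0.005,0],[-0.001,0,0.115,0,-0.005,0]]]' | python3 steer.py | grep -E "tcp|ft"; echo '[[[0,0,0,0,0,0],[0,0,0,0,0,0],[0,0,0,0,0,0],[0,0,0,0,0,0],[0,0,0,0,0,0]]]' | python3 steer.py 0 30
```

```text
tcp_pos: [0.5482, 0.0234, 0.0373]
ft_force: [-0.1, 0.7, 0.3]
time: 13.67
tcp_pos: [0.5484, 0.0232, 0.0377]
eef_rot: [0.0, 1.0, -0.022, 0.0]
ft_force: [-0.8, 0.2, 10.6]
gripper_width: 0.0472
grasp_force: 29.8
```

```bash
echo '[[[0,0,-0.03,0,0,0],[0,0,-0.07,0,0,0],[0,0,-0.11,0,0,0],[0,0,-0.13,0,0,0],[0,0,-0.13,0,0,0]]]' | python3 steer.py | grep -E "tcp|ft|wid"
python3 -c "
from h import *
go([.516,.272,.15],.0)
im=snapshot('side');cv2.imwrite('pics/c9.png',cv2.resize(im[150:350,200:400,::-1],None,fx=2,fy=2))"
```

```text
tcp_pos: [0.5496, 0.0231, 0.1714]
ft_force: [-0.2, -0.5, -0.5]
gripper_width: 0.0475
tcp [0.5496 0.0231 0.1714] yaw -0.045 shift [-0.0449 -0.2471  0.0212] rot [-0.    -0.006 -0.045] F [-0.19 -0.54 -0.48] q7 -1.48 t 14.0833
```

View pics/c9.png

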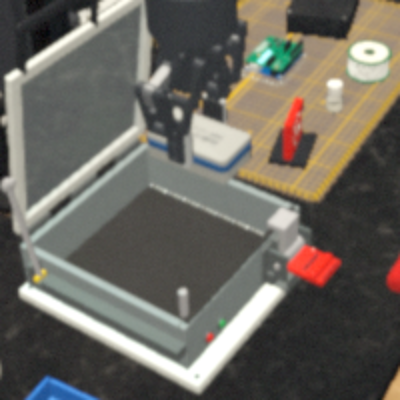

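The hub, at (205,140), is held level and the guard is still propped. I carry it to the tray.

```bash
echo '[[[-0.005,-0.025,0,0,0,0],[-0.011,-0.06,0,0,0,-0.04],[-0.018,-0.1,0,0,0,-0.04],[-0.026,-0.14,0,0,0,-0.04],[-0.033,-0.18,0.005,0,0,-0.04],[-0.04,-0.22,0.02,0,0,-0.04],[-0.045,-0.24,0.04,0,0,-0.04],[-0.045,-0.247,0.06,0,0,-0.04],[-0.045,-0.247,0.08,0,0,-0.04],[-0.045,-0.247,0.08,0,0,-0.04]]]' | python3 steer.py | grep -E "tcp|ft|wid"
python3 -c "
from h import *
go([.518,.272,.015],.0)"
```

```text
tcp_pos: [0.5121, 0.2716, 0.0827]
ft_force: [-1.3, 0.4, -1.4]
gripper_width: 0.0473
tcp [0.5121 0.2716 0.0827] yaw -0.004 shift [ 0.0064 -0.0006  0.0676] rot [ 0.003  0.006 -0.004] F [-1.31  0.43 -1.44] q7 -1.81 t 14.9667
```

```bash
echo '[[[0.006,0,0.02,0,0,0],[0.006,0,0.035,0,0,0],[0.006,0,0.05,0,0,0],[0.006,0,0.06,0,0,0],[0.006,0,0.065,0,0,0],[0.006,0,0.067,0,0,0],[0.006,0,0.067,0,0,0]]]' | python3 steer.py | grep -E "tcp|ft"; echo '[[[0,0,0.001,0,0,0],[0,0,0.002,0,0,0],[0,0,0.002,0,0,0]]]' | python3 steer.py | grep -E "tcp|ft"
```

```text
tcp_pos: [0.5201, 0.2717, 0.0196]
ft_force: [0.1, 0.3, -1.2]
tcp_pos: [0.5201, 0.2719, 0.0176]
ft_force: [-0.6, 0.1, 0.4]
```

```bash
echo '[[[0,0,0.002,0,0,0],[0,0,0.003,0,0,0],[0,0,0.003,0,0,0]]]' | python3 steer.py | grep -E "tcp|ft"; echo '[[[0,0,0.001,0,0,0],[0,0,0.002,0,0,0],[0,0,0.002,0,0,0]]]' | python3 steer.py | grep -E "tcp|ft"
```

```text
tcp_pos: [0.5199, 0.2718, 0.0141]
ft_force: [1.1, 0.8, -1.0]
tcp_pos: [0.5199, 0.2717, 0.0121]
ft_force: [-0.2, 0.5, -1.0]
```

```bash
echo '[[[0,0,0.001,0,0,0],[0,0,0.002,0,0,0],[0,0,0.002,0,0,0]]]' | python3 steer.py | grep -E "tcp|ft"; echo '[[[0,0,0.001,0,0,0],[0,0,0.001,0,0,0],[0,0,0.001,0,0,0]]]' | python3 steer.py | grep -E "tcp|ft"
```

```text
tcp_pos: [0.52, 0.2718, 0.0108]
ft_force: [-4.4, -2.6, 12.0]
tcp_pos: [0.52, 0.2718, 0.0107]
ft_force: [-9.2, -3.9, 32.1]
```

Contact with the tray floor. I ease off slightly, release and retreat.

```bash
echo '[[[0,0,-0.0012,0,0,0],[0,0,-0.0012,0,0,0]]]' | python3 steer.py | grep -E "tcp|ft"; echo '[[[0,0,0,0,0,0],[0,0,0,0,0,0],[0,0,-0.001,0,0,0],[0,0,-0.001,0,0,0],[0,0,-0.001,0,0,0]]]' | python3 steer.py 0.068 | grep -E "tcp|ft|wid"; echo '[[[0,0,-0.02,0,0,0],[0,0,-0.05,0,0,0],[0,0,-0.09,0,0,0],[0,0,-0.13,0,0,0],[-0.03,0.03,-0.17,0,0,0],[-0.06,0.06,-0.2,0,0,0],[-0.09,0.1,-0.2,0,0,0],[-0.09,0.14,-0.2,0,0,0],[-0.09,0.18,-0.2,0,0,0],[-0.09,0.2,-0.2,0,0,0]]]' | python3 steer.py | grep -E "tcp|ft"
python3 - <<'E'
from h import *
t=snapshot("top");s=snapshot("side");o=np.hstack([cv2.resize(s[90:450,100:400],(400,480)),cv2.resize(t[140:320,140:290],(400,480))]);cv2.imwrite("pics/c10.png",o[:,:,::-1])
E
```

```text
tcp_pos: [0.5201, 0.2719, 0.0108]
ft_force: [-2.1, -0.0, 13.0]
tcp_pos: [0.5199, 0.2718, 0.0114]
ft_force: [0.2, -0.6, 0.6]
gripper_width: 0.0674
tcp_pos: [0.4282, 0.0723, 0.2123]
ft_force: [2.5, -0.3, -1.1]
```

View pics/c10.png

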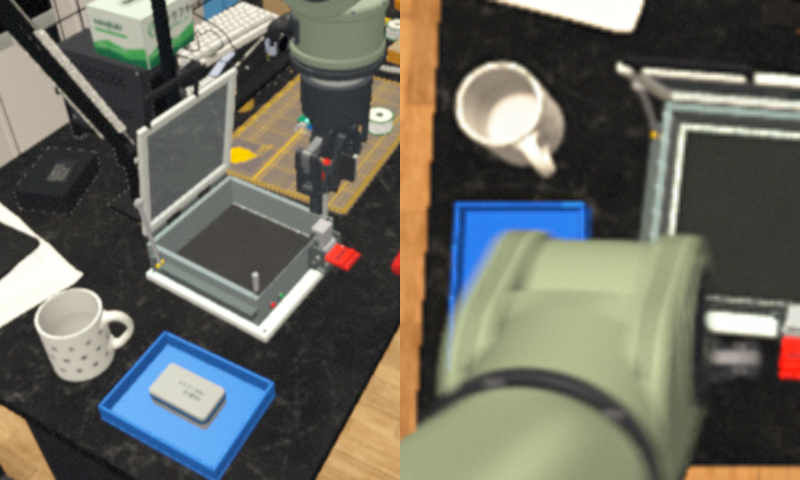

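The hub lies flat in the tray, near (188,392) in the left half. The guard stands on its stay, the foot is seated at (160,263), and the gripper touches nothing. I hand in.

```bash
echo '[[[0,0,0,0,0,0],[0,0,0,0,0,0],[0,0,0,0,0,0]]]' | python3 steer.py | grep -E "tcp|ft"; python3 -c "
from plant import robot, readout, snapshot, camera_model
print(robot.job_done())"
```

```text
tcp_pos: [0.4293, 0.0744, 0.2115]
ft_force: [0.1, 0.1, -0.8]
the job is handed in; nothing more can be done
None
```

The latch is good: it had clicked open by the time the wrist sensor read about 10.5 N. The guard now rests on its stay, the hub lies flat in the blue tray, and I left the sign and bystanders alone; the job is handed in, with no verdict shown.

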